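Level the weighing platform with a tapered packer

TASK

The weighing platform sags at its short front foot. Take the tapered wooden packer (not the parallel one, which stays in the rack), lay it flat on the bench in front of that foot, let go of it, then take it by its thick end and push it, thin end first, under the foot until the bubble of the platform's level sits midway between its two lines; leave the packer there holding the platform up, and do not knock the jar over.

Things in the scene. Friction and masses are not known exactly. Their poses are not given: they have to be found in the camera images.
- platform: fixed frame of the weighing platform (170 wide, 200 long); white slab hinged at its rear, steel pan 124 across on it. Origin: middle of its underside; x axis level, from the low front foot to the hinge: the way the packer is pushed in. Frame height varies by up to 5 from start to start, and so does the push needed. Below the slab the way is free to 130 behind the foot. Sizes in mm
- foot (a point): underside of the short front foot, a rounded steel bar 56 wide under the middle of the slab's front edge. It hangs 5 to 10 above the bench at the start, 15 higher when level. The slab's front edge is 10 in front of it, the slab's top 29 above it, the hinge 175 behind it. It presses on the packer with about 4 N; 6 N of push move the packer, friction holds it where it is left. Sizes in mm
- level_mid (a point): top of the tube level, half-way between its two black lines. Grey body 100 x 26, green tube with a white bubble 21 long, lines 27 apart; the tube lies along the platform's x axis on the slab, 66 to the left of its middle line (+y). Sizes in mm
- bubble (a joint): bubble's distance (m) from the middle between the lines; positive towards the hinge (foot low), 0 level, negative when the foot is too high. About 0.025 at the start. While the foot rides on the packer's slope, 1 mm of bubble is about 3.3 mm of push
- rack: fixed grey plastic rack, 85 x 160, 30 high; origin at the middle of its underside, x axis towards its open front. Two slots 44 wide along x, at y = +45 and -45, floor 5 thick; each encloses the rear 75 of a packer, whose other 95 stick out 5 above the bench. Which packer is in which slot changes. Sizes in mm
- wedge_mid (a point): the tapered packer: light wood, 170 long, 40 wide, about 0.12 kg; flat underside, top sloping evenly from 35 at the thick end (x = -85) to 3 at the thin end (x = +85). Point: middle of its length and width, 9.5 above its underside; z up. It starts flat in the rack, thin end out of the open front. Sizes in mm
- packer_mid (a point): the parallel packer: light wood block 170 x 40 x 20 mm of even thickness; point at its centre, x along its length. It stays in the rack. Sizes in mm
- jar_mid (a point): a white screw jar, 45 mm across, 82 mm high, standing on the bench; point half-way up. To be left standing. Sizes in mm

How it is judged:
By the outcome, as a careful person would: the job done as asked, in the order asked, and still so for the second after the job is handed in, with the robot touching nothing.
It also fails if it takes over 61 s, if anything falls off the work surface, if the arm or the gripper's body presses on something with over 40 N, if the wrist force passes 120 N, or if a joint passes its speed limit or range.

ROBOT

A 7-joint arm with a two-finger parallel gripper is mounted at the origin on a cart in front of the work surface, level with it; the furniture and walls round the work are solid. World frame = base frame: x ahead of the robot, y to its left, z up, the work surface at z = 0. Lengths are in m, angles in degrees, forces in N, time in s.
With the tool pointing down it reaches from about 0.425 to 0.975 m from the base axis. Payload 16.7 kg.
Tool frame: the origin (TCP) lies on the mounting face of the last link; the fingertips stand 173 mm ahead of it and the grasp point (between the pads) lies 155 mm ahead of it; x points along the fingers, y is the direction in which the jaws open and shut, and the axes are right-handed (so a half turn about x gives the same grasp; the last joint's range is limited). The gripper opens to 85 mm and grips with 20 to 120 N. Pads are 22 mm wide; open, the fingers measure 114 mm over their backs; the gripper's body (76 mm by 85 mm) begins 54 mm behind the grasp point. The pads swing forward as they close: fully open they stand 13 mm farther back than shut.
Start: joints at [65.231, 24.414, 4.234, 92.017, -1.954, 63.644, -3.845], TCP at [0.188, -0.648, 0.405] pointing down, gripper open.
Joint ranges: [-163.25, 163.25], [-28.42, 122.38], [-70.27, 78.77], [12.13, 141.07], [-58.53, 238.53], [9.26, 117.41], [-156.51, 156.51]. Speed limits (degrees/s): [108.29, 108.29, 136.94, 136.94, 172.46, 172.46, 172.46].

INTERFACE

Orientations are given as [roll, pitch, yaw] about the fixed x, y, z axes, in that order (R = Rz(yaw) Ry(pitch) Rx(roll)).
In Python, from bench import ctrl, grab_frame gives the robot as it stands.
- The arm moves only by the tool play_rows, never from a script. Its argument "series" is one flat list of numbers, 7 for each row, row after row: the shift along the tool's x, y, z in m, then the turn, a rotation vector about the tool's x, y, z in rad, then the opening, from 0 (shut) to 1 (fully open). A call has 1 to 20 rows; each row is the pose to reach, as a shift and turn from the pose measured when the call began, along the tool's axes at that moment; what a row does not reach only later rows make up. A row lasts 1/12 s, in which the tool goes at most 41.7 mm and 7.16 degrees, less where a joint would pass 70% of its speed; a pose out of reach is approached as far as the arm can. A call with a gripper value outside its range is refused whole. The fingers move at their own pace and stop on an object; "force" is the grip in N (left out, the last holds). Time passes only in rows, so rows that repeat a pose let the fingers close. It gives the time, the measured TCP pose, the force and the opening at its end, in the units of the state.
- ctrl.get_obs(): the state, without advancing time (a new reading comes with each control period).
- grab_frame(name): name is "side" or "top"; returns a dict with "img" (384x512x3 uint8, blue, green, red), "fx", "fy", "cx", "cy" (pixels), "origin" and "attitude" of the camera in the world. Camera axes: x right, y down, z forward; pixel columns grow to the right and rows downward; lengths in m; the calibration is good to about 2 mm. A picture is of the moment at which its call begins. There is no depth.
- ctrl.sign_off(): hands the job in, once; it reports no verdict.
The state is a dict: "t": time; "joint_pos": joint angles; "dq": joint speeds; "effort": joint torques, N m; "tcp_pos": TCP position; "orientation": TCP orientation; "wrist_force": force on the tool from outside, world axes, zero at the start; "wrist_torque": the same for the moment, N m; "opening": finger opening in m.
Only numpy, scipy, OpenCV 4.12 (cv2) and the standard library are available. Lean on these libraries where they do the work, as an engineer would, in place of code of your own. Each camera call takes 0.05 s, during which the arm holds its last target. There are 200 camera calls.

## Working session

There is one attempt and no reset: what is moved stays moved. The work goes in short steps, Python scripts to look and compute and a tool call to move; the robot and the scene stay as the last step left them, time stands still between calls to the robot, and variables do not carry over. Pictures are saved under pics/ and viewed, about 8 in all and at most 12, crops included, and the job is handed in when it is done.

Besides the shell and the picture viewer there is one more tool, called after "Request:" as name(argument=value, ...) on one line, values as JSON. play_rows: Moves the arm, as the interface text tells. Its arguments: {"type":"object","properties":{"series":{"type":"array","items":{"type":"number"}},"force":{"type":"number"}},"required":["series"]}

```bash
ls; mkdir -p pics; cat > h.py <<'E'
import numpy as np, cv2
from scipy.spatial.transform import Rotation as R
from bench import ctrl, grab_frame
def att(f):
    a=np.array(f["attitude"],float)
    return a if a.shape==(3,3) else R.from_euler("xyz",a,degrees=True).as_matrix()
def ray(f,u,v,z):
    d=att(f)@np.array([(u-f["cx"])/f["fx"],(v-f["cy"])/f["fy"],1.]); o=np.array(f["origin"])
    return o+d*(z-o[2])/d[2]
def proj(f,p):
    c=att(f).T@(np.array(p)-f["origin"]); return c[0]/c[2]*f["fx"]+f["cx"],c[1]/c[2]*f["fy"]+f["cy"]
E
python3 - <<'E'
from h import *
for n in("top","side"):
    f=grab_frame(n); print(n,{k:f[k] for k in f if k!="img"}); 
    cv2.imwrite(f"pics/{n}0.png",cv2.resize(f["img"],(800,600)) if 0 else f["img"])
print(ctrl.get_obs())
E
```

```text
pics
top {'fx': 473.1029588653358, 'fy': 473.1029588653358, 'cx': 255.3383099374079, 'cy': 189.50792932688816, 'origin': array([0.37620557, 0.02983091, 1.20725843]), 'attitude': array([-1.71698067e+02,  1.31334586e-01, -8.90763219e+01])}
side {'fx': 412.90246957870113, 'fy': 412.90246957870113, 'cx': 255.32611670404944, 'cy': 187.1425734953298, 'origin': array([0.53771416, 0.99742332, 0.64520646]), 'attitude': array([-120.82033949,   -1.17042296, -177.80801783])}
{'t': 0.1, 'joint_pos': array([65.23352874, 24.44619027,  4.2315773 , 92.04841806, -1.95502913,
       63.64487251, -3.84409023]), 'dq': array([-0.09812626, -0.03987741,  0.04106696, -0.03645651, -0.01626637,
        0.05238227,  0.00179309]), 'effort': array([ 9.87309526e-03, -9.51520443e+01,  3.77134994e+00, -4.64402747e+01,
        1.95079279e-02,  6.33872041e-03,  6.41389533e-05]), 'tcp_pos': array([ 0.18826942, -0.64803275,  0.40408034]), 'orientation': array([-86.89171194,  89.93266754, 109.30702151]), 'wrist_force': array([-0.02392499,  0.50778706, -0.79363984]), 'wrist_torque': array([ 0.02389158, -0.01414467,  0.0065014 ]), 'opening': 0.08541945049846085}
```

View pics/top0.png

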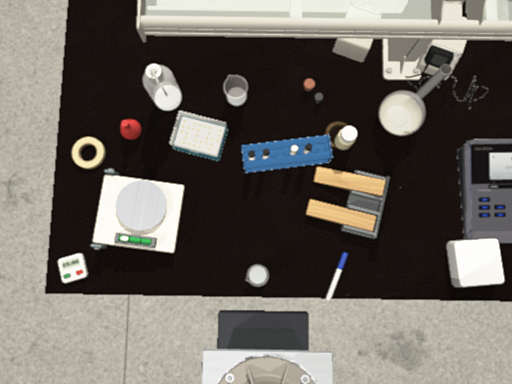

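View pics/side0.png

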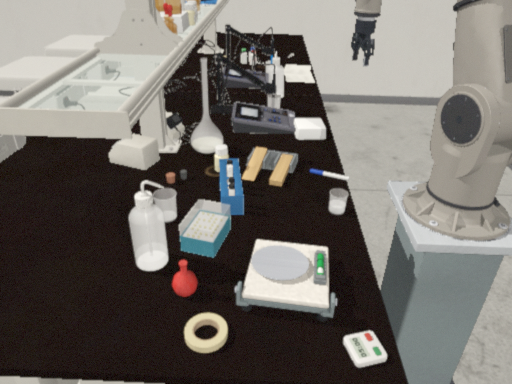

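The top view shows the platform at (140,213) with its foot side to the right (+Y is image left), the rack at (368,205) with both packers sticking out to the left, and the jar at (258,275). I need a closer look at the rack and the level.

```bash
python3 - <<'E'
from h import *
t=cv2.imread("pics/top0.png"); s=cv2.imread("pics/side0.png")
c=lambda i,x,y,w,h:cv2.resize(i[y:y+h,x:x+w],(400,300),interpolation=cv2.INTER_CUBIC)
o=np.vstack([np.hstack([c(t,296,155,104,78+6),c(t,84,160,120,96)]),np.hstack([c(s,230,140,80,60),c(s,225,232,120,90)])])
cv2.imwrite("pics/crop0.png",o)
E
```

```text
(no output)
```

View pics/crop0.png

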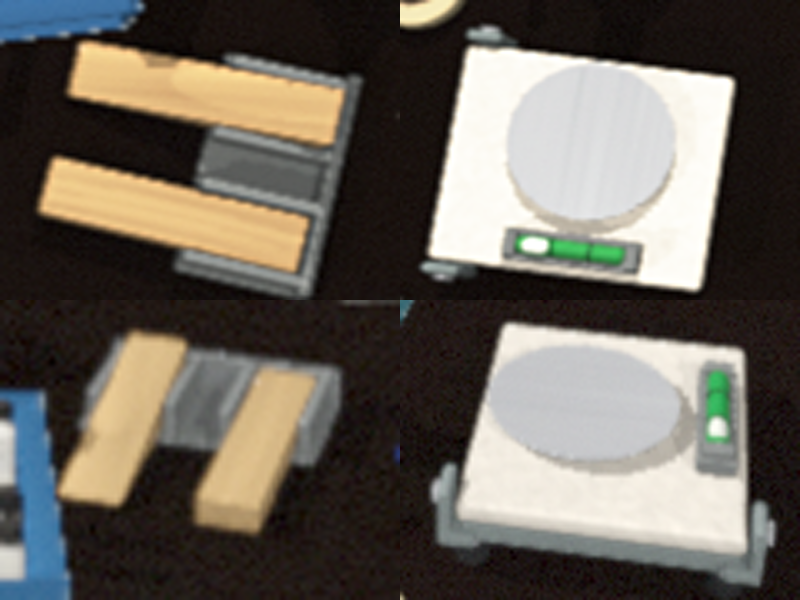

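```bash
python3 - <<'E'
from h import *
f=grab_frame("top"); im=f["img"]; hsv=cv2.cvtColor(im,cv2.COLOR_BGR2HSV)
m=cv2.inRange(hsv,(8,70,120),(22,200,255)); 
for c in cv2.findContours(m,0,1)[0]:
    if cv2.contourArea(c)<300: continue
    b=cv2.boxPoints(cv2.minAreaRect(c)); print("wood",cv2.contourArea(c))
    for p in b: print(p.round(1),[ray(f,*p,z)[:2].round(4) for z in (.008,.025,.040)])
m=cv2.inRange(hsv,(0,0,180),(180,60,255)); roi=np.zeros_like(m); roi[165:260,85:195]=255; m&=roi
m=cv2.morphologyEx(m,cv2.MORPH_CLOSE,np.ones((5,5)))
c=max(cv2.findContours(m,0,1)[0],key=cv2.contourArea); b=cv2.boxPoints(cv2.minAreaRect(c)); print("slab",cv2.contourArea(c))
q=cv2.approxPolyDP(cv2.convexHull(c),4,True)[:,0]; print("poly",q.tolist())
for p in q: print(p,[ray(f,*map(float,p),z)[:2].round(4) for z in (.037,.055)])
# level
m=cv2.inRange(hsv,(45,100,50),(80,255,255)); m&=roi
ys,xs=np.nonzero(m); print("green",xs.min(),xs.max(),ys.min(),ys.max())
for n,u,v,z in (("jar",258,275,.082),("box",222,158,.05),("bluerackL",243,160,.04),("bluerackR",331,160,.04),("bottle",347,137,.07),("teal",200,155,.04)):
    print(n,ray(f,u,v,z).round(3))
E
```

```text
wood 1075.5
[305.1 214.2] [array([ 0.4897, -0.0921]), array([ 0.4881, -0.0904]), array([ 0.4866, -0.0888])]
[309.3 197.9] [array([ 0.5318, -0.1028]), array([ 0.5296, -0.101 ]), array([ 0.5276, -0.0993])]
[376.6 215.2] [array([ 0.49  , -0.2735]), array([ 0.4884, -0.2692]), array([ 0.487 , -0.2654])]
[372.3 231.6] [array([ 0.4484, -0.262 ]), array([ 0.4474, -0.2579]), array([ 0.4465, -0.2542])]
wood 1085.5
[312.9 181.6] [array([ 0.5741, -0.1119]), array([ 0.5713, -0.1099]), array([ 0.5688, -0.1081])]
[316.3 165.1] [array([ 0.6172, -0.1207]), array([ 0.6138, -0.1186]), array([ 0.6108, -0.1167])]
[385.7 179.5] [array([ 0.5824, -0.299 ]), array([ 0.5795, -0.2943]), array([ 0.5769, -0.2902])]
[382.3 195.9] [array([ 0.5397, -0.2893]), array([ 0.5374, -0.2848]), array([ 0.5353, -0.2808])]
wood 778.5
[ 65.5 152.5] [array([0.6404, 0.5293]), array([0.6366, 0.5222]), array([0.6333, 0.516 ])]
[ 88.5 129.5] [array([0.7026, 0.4737]), array([0.698 , 0.4674]), array([0.6939, 0.4619])]
[110. 151.] [array([0.6461, 0.414 ]), array([0.6423, 0.4086]), array([0.6389, 0.4038])]
[ 87. 174.] [array([0.5847, 0.4697]), array([0.5817, 0.4634]), array([0.5791, 0.4579])]
slab 5431.0
poly [[183, 186], [172, 252], [93, 241], [104, 176], [110, 169]]
[183 186] [array([0.5529, 0.2165]), array([0.5502, 0.2136])]
[172 252] [array([0.3887, 0.2372]), array([0.3886, 0.234 ])]
[ 93 241] [array([0.4125, 0.4329]), array([0.4119, 0.4267])]
[104 176] [array([0.5752, 0.416 ]), array([0.5721, 0.41  ])]
[110 169] [array([0.5933, 0.402 ]), array([0.59  , 0.3962])]
green 119 150 235 244
jar [0.338 0.026 0.082]
box [0.623 0.12  0.05 ]
bluerackL [0.621 0.068 0.04 ]
bluerackR [ 0.624 -0.154  0.04 ]
bottle [ 0.677 -0.189  0.07 ]
teal [0.632 0.176 0.04 ]
```

```bash
cat >> h.py <<'E'
def rows(x,y,z,ang):
    "shift/turn from now to tool down at (x,y,z), jaws along ang+-90 (nearest)"
    o=ctrl.get_obs(); Rm=R.from_euler("xyz",o["orientation"],degrees=True)
    best=None
    for s in(90,-90):
        a=np.radians(ang+s); X=np.array([0,0,-1.]); Y=np.array([np.cos(a),np.sin(a),0])
        rv=(Rm.inv()*R.from_matrix(np.c_[X,Y,np.cross(X,Y)])).as_rotvec()
        if best is None or np.linalg.norm(rv)<np.linalg.norm(best): best=rv
    sh=Rm.inv().apply(np.array([x,y,z])-o["tcp_pos"])
    print("t",o["t"],"tcp",o["tcp_pos"].round(4),"F",np.round(o["wrist_force"],1),"open",round(o["opening"],4),"j",np.round(o["joint_pos"],0))
    print("shift",sh.round(4),"turn",best.round(4),"toolaxes",Rm.as_matrix().round(3).tolist())
E
python3 - <<'E'
from h import *
ex=np.array([np.cos(np.radians(76.5)),np.sin(np.radians(76.5))]); g=np.array([.576,-.201])+.012*ex
print(g); rows(*g,.300,76.5)
E
```

```text
[ 0.57880134 -0.18933156]
t 0.15 tcp [ 0.1883 -0.648   0.4042] F [-0.1  1.   0.5] open 0.0855 j [65. 24.  4. 92. -2. 64. -4.]
shift [ 0.1045 -0.3314 -0.503 ] turn [-1.0524e+00 -5.0000e-04  9.0000e-04] toolaxes [[-0.0, 0.279, -0.96], [0.001, -0.96, -0.279], [-1.0, -0.001, 0.0]]
```

Request:
play_rows(series=[0.02, -0.331, -0.503, -1.052, 0, 0, 0.72, 0.02, -0.331, -0.503, -1.052, 0, 0, 0.72, 0.02, -0.331, -0.503, -1.052, 0, 0, 0.72, 0.02, -0.331, -0.503, -1.052, 0, 0, 0.72, 0.02, -0.331, -0.503, -1.052, 0, 0, 0.72, 0.02, -0.331, -0.503, -1.052, 0, 0, 0.72, 0.02, -0.331, -0.503, -1.052, 0, 0, 0.72, 0.02, -0.331, -0.503, -1.052, 0, 0, 0.72, 0.02, -0.331, -0.503, -1.052, 0, 0, 0.72, 0.02, -0.331, -0.503, -1.052, 0, 0, 0.72, 0.02, -0.331, -0.503, -1.052, 0, 0, 0.72, 0.02, -0.331, -0.503, -1.052, 0, 0, 0.72, 0.02, -0.331, -0.503, -1.052, 0, 0, 0.72, 0.02, -0.331, -0.503, -1.052, 0, 0, 0.72, 0.06, -0.331, -0.503, -1.052, 0, 0, 0.72, 0.1, -0.331, -0.503, -1.052, 0, 0, 0.72, 0.1, -0.331, -0.503, -1.052, 0, 0, 0.72, 0.1, -0.331, -0.503, -1.052, 0, 0, 0.72, 0.1, -0.331, -0.503, -1.052, 0, 0, 0.72, 0.1, -0.331, -0.503, -1.052, 0, 0, 0.72])

```text
t: 1.82
tcp_pos: [0.5792, -0.1909, 0.3069]
orientation: [97.2, 89.9, -6.4]
wrist_force: [-0.1, -0.2, 0.6]
opening: 0.0618
```

```bash
python3 - <<'E'
from h import *
rows(.5788,-.1893,.178,76.5)
f=grab_frame("side"); t=grab_frame("top")
c=lambda i,x,y,w,h:cv2.resize(i[y:y+h,x:x+w],(400,400),interpolation=cv2.INTER_CUBIC)
cv2.imwrite("pics/c1.png",np.hstack([c(f["img"],200,80,130,130),c(t["img"],280,110,130,130)]))
E
```

```text
t 1.8167 tcp [ 0.5792 -0.1909  0.3069] F [-0.1 -0.2  0.6] open 0.0618 j [ 28.  25. -20. 105.  11.  52. -11.]
shift [ 0.1289 -0.0011 -0.0014] turn [-0.002  -0.0003 -0.0023] toolaxes [[0.002, 0.972, -0.235], [-0.0, -0.235, -0.972], [-1.0, 0.002, -0.0]]
```

View pics/c1.png

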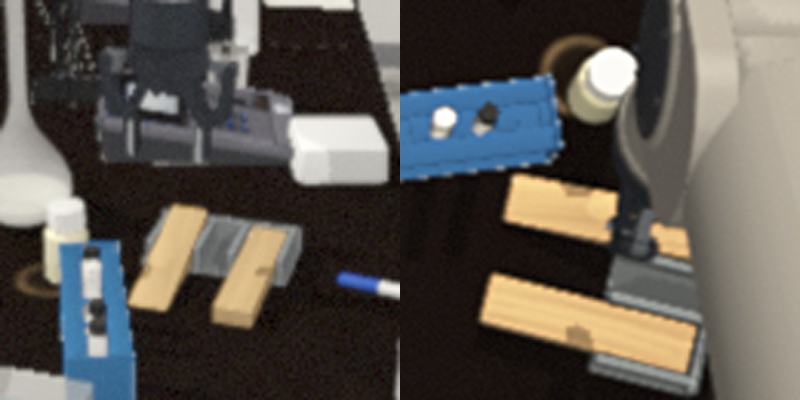

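The gripper hangs over the far (tapered) packer just ahead of the rack, clear of the bottle and the blue rack. I'll go down and grip.

Request:
play_rows(series=[0.035, -0.001, -0.001, -0.002, 0, 0, 0.72, 0.07, -0.001, -0.001, -0.002, 0, 0, 0.72, 0.1, -0.001, -0.001, -0.002, 0, 0, 0.72, 0.12, -0.001, -0.001, -0.002, 0, 0, 0.72, 0.129, -0.001, -0.001, -0.002, 0, 0, 0.72, 0.129, -0.001, -0.001, -0.002, 0, 0, 0.72, 0.129, -0.001, -0.001, -0.002, 0, 0, 0.3, 0.129, -0.001, -0.001, -0.002, 0, 0, 0.3, 0.129, -0.001, -0.001, -0.002, 0, 0, 0.3, 0.129, -0.001, -0.001, -0.002, 0, 0, 0.3, 0.129, -0.001, -0.001, -0.002, 0, 0, 0.3, 0.129, -0.001, -0.001, -0.002, 0, 0, 0.3], force=40)

```text
t: 2.92
tcp_pos: [0.5794, -0.1897, 0.1794]
orientation: [90.8, 89.7, -12.7]
wrist_force: [-1.7, 1.2, 8.8]
opening: 0.0391
```

Request:
play_rows(series=[-0.01, 0, 0, 0, 0, 0, 0.3, -0.03, 0, 0, 0, 0, 0, 0.3, -0.055, 0, 0, 0, 0, 0, 0.3, -0.08, 0, 0, 0, 0, 0, 0.3, -0.1, 0, 0, 0, 0, 0, 0.3, -0.1, 0, 0, 0, 0, 0, 0.3, -0.1, 0, 0, 0, 0, 0, 0.3])

```text
t: 3.5
tcp_pos: [0.5792, -0.1897, 0.2817]
orientation: [87.7, 89.5, -15.8]
wrist_force: [-0.4, -0.8, -1.2]
opening: 0.0389
```

```bash
python3 - <<'E'
from h import *
e=np.array([np.cos(np.radians(83.5)),np.sin(np.radians(83.5))]); g=np.array([.472,.2367])-(.105-.012)*e
print(g); rows(*g,.279,83.5)
f=grab_frame("side"); 
cv2.imwrite("pics/c2.png",cv2.resize(f["img"][70:220,190:340],(500,500),interpolation=cv2.INTER_CUBIC))
E
```

```text
[0.4614721  0.14429782]
t 3.5 tcp [ 0.5792 -0.1897  0.2817] F [-0.4 -0.8 -1.2] open 0.0389 j [ 27.  27. -20. 106.  12.  48. -12.]
shift [ 0.0009 -0.1925 -0.2973] turn [-0.1223  0.0009 -0.0084] toolaxes [[0.008, 0.972, -0.234], [-0.002, -0.234, -0.972], [-1.0, 0.008, 0.0]]
```

View pics/c2.png

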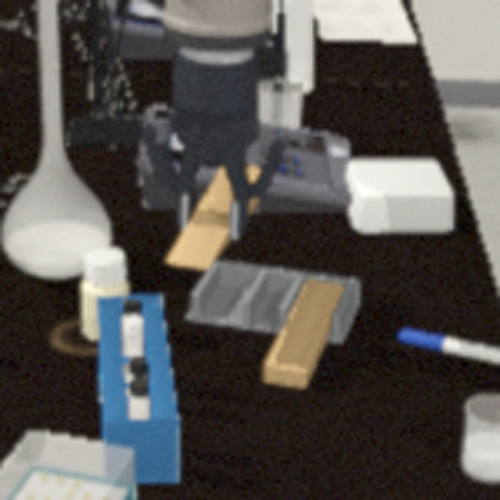

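The tapered packer is in the gripper, level. The parallel one is still in the rack. Next I carry it to the foot.

Request:
play_rows(series=[0, -0.02, -0.03, -0.01, 0, 0, 0.3, 0, -0.039, -0.06, -0.025, 0, -0.002, 0.3, 0, -0.058, -0.09, -0.04, 0, -0.004, 0.3, 0, -0.078, -0.12, -0.05, 0, -0.006, 0.3, 0, -0.097, -0.15, -0.06, 0, -0.008, 0.3, 0, -0.117, -0.18, -0.075, 0, -0.008, 0.3, 0, -0.136, -0.21, -0.09, 0, -0.008, 0.3, 0, -0.155, -0.24, -0.1, 0, -0.008, 0.3, 0, -0.175, -0.27, -0.115, 0, -0.008, 0.3, 0, -0.186, -0.287, -0.122, 0, -0.008, 0.3, 0, -0.192, -0.297, -0.122, 0, -0.008, 0.3, 0, -0.192, -0.297, -0.122, 0, -0.008, 0.3, 0, -0.192, -0.297, -0.122, 0, -0.008, 0.3, 0, -0.192, -0.297, -0.122, 0, -0.008, 0.3])

```text
t: 4.72
tcp_pos: [0.4615, 0.1432, 0.2786]
orientation: [-64.9, 89.8, -161.5]
wrist_force: [0.4, -0.2, -1.6]
opening: 0.0391
```

```bash
python3 - <<'E'
from h import *
rows(.4615,.1443,.174,83.5)
f=grab_frame("side"); t=grab_frame("top")
c=lambda i,x,y,w,h:cv2.resize(i[y:y+h,x:x+w],(400,400),interpolation=cv2.INTER_CUBIC)
cv2.imwrite("pics/c3.png",np.hstack([c(f["img"],220,130,180,180),c(t["img"],90,140,190,190)]))
E
```

```text
t 4.7167 tcp [0.4615 0.1432 0.2786] F [ 0.4 -0.2 -1.6] open 0.0391 j [  0.  18. -29. 121.  13.  43. -44.]
shift [ 1.046e-01  1.000e-04 -1.300e-03] turn [-0.001   0.0011  0.0024] toolaxes [[-0.003, 0.993, -0.114], [-0.001, -0.114, -0.993], [-1.0, -0.002, 0.001]]
```

View pics/c3.png

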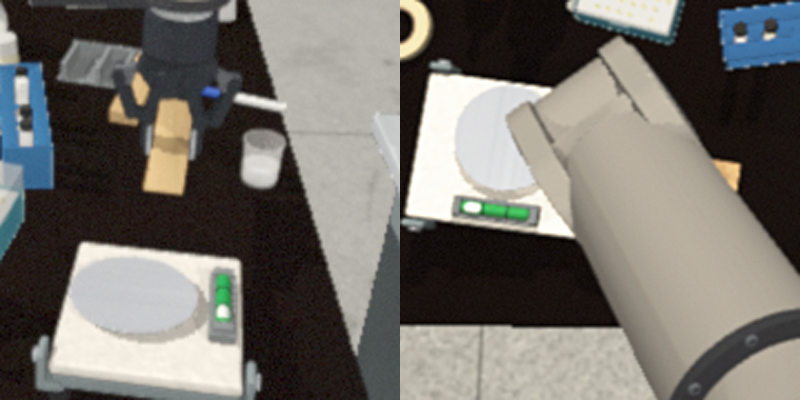

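The thin end points at the front edge of the slab and the jar is well clear. I lower the packer to the bench.

Request:
play_rows(series=[0.03, 0, -0.001, 0, 0.001, 0.002, 0.3, 0.06, 0, -0.001, 0, 0.001, 0.002, 0.3, 0.085, 0, -0.001, 0, 0.001, 0.002, 0.3, 0.095, 0, -0.001, 0, 0.001, 0.002, 0.3, 0.1, 0, -0.001, 0, 0.001, 0.002, 0.3, 0.104, 0, -0.001, 0, 0.001, 0.002, 0.3, 0.1045, 0, -0.001, 0, 0.001, 0.002, 0.3, 0.1045, 0, -0.001, 0, 0.001, 0.002, 0.3])

```text
t: 5.48
tcp_pos: [0.4621, 0.1439, 0.1752]
orientation: [108.7, 89.9, 12.0]
wrist_force: [-0.6, -0.6, -1.7]
opening: 0.0392
```

Request:
play_rows(series=[0.001, 0, 0, 0, 0, 0, 0.3, 0.0015, 0, 0, 0, 0, 0, 0.3, 0.0015, 0, 0, 0, 0, 0, 0.3])

```text
t: 5.73
tcp_pos: [0.4627, 0.144, 0.1747]
orientation: [106.9, 89.8, 10.2]
wrist_force: [-0.4, -1.3, 9.4]
opening: 0.0392
```

Contact with the bench (9 N). I open and rise.

Request:
play_rows(series=[0, 0, 0, 0, 0, 0, 0.72, 0, 0, 0, 0, 0, 0, 0.72, 0, 0, 0, 0, 0, 0, 0.72, 0, 0, 0, 0, 0, 0, 0.72, -0.02, 0, 0, 0, 0, 0, 0.72, -0.05, 0, 0, 0, 0, 0, 0.72, -0.08, 0, 0, 0, 0, 0, 0.72, -0.1, 0, 0, 0, 0, 0, 0.72, -0.1, 0, 0.04, 0, 0, 0, 0.72, -0.1, 0, 0.075, 0, 0, 0, 0.72, -0.1, 0, 0.087, 0, 0, 0, 0.72, -0.1, 0, 0.087, 0, 0, 0, 0.72, -0.1, 0, 0.087, 0, 0, 0, 0.72])

```text
t: 6.82
tcp_pos: [0.4523, 0.0569, 0.2747]
orientation: [104.6, 89.8, 7.9]
wrist_force: [0.5, 0.1, 0.7]
opening: 0.0615
```

```bash
python3 - <<'E'
from h import *
rows(.452,.057,.180,83.5)
f=grab_frame("side"); t=grab_frame("top")
for f in(f,t):
    hsv=cv2.cvtColor(f["img"],cv2.COLOR_BGR2HSV)
    for c in cv2.findContours(cv2.inRange(hsv,(8,60,110),(22,200,255)),0,1)[0]:
        if cv2.contourArea(c)>100: 
            b=cv2.boxPoints(cv2.minAreaRect(c)); print([(p.round(0).tolist(),ray(f,*p,.003)[:2].round(3).tolist(),ray(f,*p,.035)[:2].round(3).tolist()) for p in b])
f=grab_frame("side")
c=lambda i,x,y,w,h:cv2.resize(i[y:y+h,x:x+w],(400,400),interpolation=cv2.INTER_CUBIC)
cv2.imwrite("pics/c4.png",np.hstack([c(f["img"],220,170,150,150),c(t["img"],90,140,190,190)]))
E
```

```text
t 6.8167 tcp [0.4523 0.0569 0.2747] F [0.5 0.1 0.7] open 0.0615 j [  9.  16. -28. 125.  12.  41. -33.]
shift [ 0.0947 -0.0006  0.    ] turn [-0.0043 -0.0009 -0.0034] toolaxes [[0.003, 0.993, -0.117], [0.0, -0.117, -0.993], [-1.0, 0.003, -0.001]]
[([189.0, 326.0], [0.674, 0.453], [0.668, 0.48]), ([212.0, 314.0], [0.633, 0.421], [0.628, 0.45]), ([222.0, 333.0], [0.608, 0.467], [0.605, 0.494]), ([198.0, 345.0], [0.649, 0.496], [0.643, 0.521])]
[([282.0, 241.0], [0.49, 0.178], [0.492, 0.219]), ([289.0, 200.0], [0.465, -0.013], [0.469, 0.037]), ([306.0, 203.0], [0.417, -0.0], [0.423, 0.049]), ([299.0, 244.0], [0.448, 0.188], [0.453, 0.228])]
[([267.0, 182.0], [0.531, -0.11], [0.532, -0.055]), ([276.0, 164.0], [0.502, -0.236], [0.504, -0.174]), ([288.0, 170.0], [0.462, -0.195], [0.466, -0.136]), ([279.0, 189.0], [0.493, -0.076], [0.496, -0.022])]
[([161.0, 16.0], [1.598, -3.25], [1.545, -3.038]), ([169.0, 12.0], [1.579, -3.503], [1.527, -3.279]), ([179.0, 32.0], [1.276, -2.484], [1.24, -2.311]), ([171.0, 35.0], [1.304, -2.323], [1.266, -2.158])]
[([155.0, 0.0], [1.952, -4.424], [1.881, -4.154]), ([181.0, 0.0], [1.647, -4.491], [1.592, -4.218]), ([181.0, 14.0], [1.435, -3.395], [1.39, -3.176]), ([155.0, 14.0], [1.685, -3.349], [1.628, -3.132])]
[([182.0, 226.0], [0.455, 0.22], [0.453, 0.215]), ([185.0, 209.0], [0.497, 0.215], [0.494, 0.21]), ([211.0, 214.0], [0.487, 0.149], [0.485, 0.146]), ([208.0, 230.0], [0.445, 0.155], [0.443, 0.151])]
[([305.0, 214.0], [0.49, -0.093], [0.487, -0.089]), ([309.0, 198.0], [0.532, -0.103], [0.528, -0.1]), ([377.0, 215.0], [0.49, -0.275], [0.487, -0.267]), ([373.0, 232.0], [0.449, -0.264], [0.447, -0.256])]
[([66.0, 159.0], [0.624, 0.529], [0.618, 0.516]), ([80.0, 131.0], [0.701, 0.497], [0.692, 0.485]), ([109.0, 145.0], [0.663, 0.419], [0.656, 0.409]), ([95.0, 173.0], [0.587, 0.451], [0.582, 0.44])]
```

View pics/c4.png

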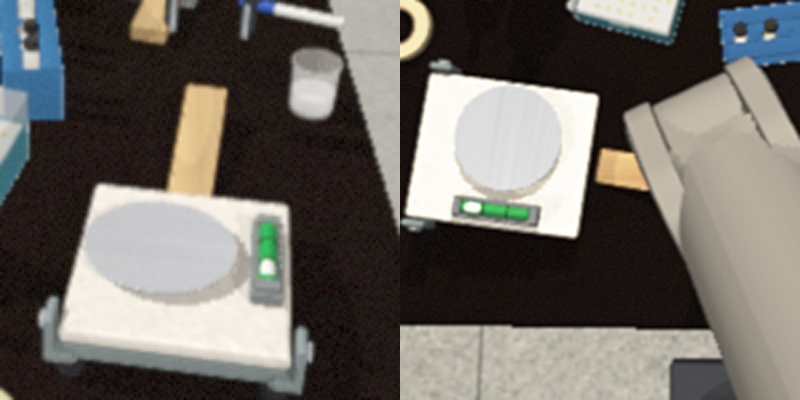

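The packer lies flat, with its thin end about 10 mm in front of the slab edge and 4–5 mm off towards +x. Jar standing. Next I grip the thick end.

Request:
play_rows(series=[0.03, 0.001, -0.005, -0.004, 0, 0, 0.72, 0.06, 0.001, -0.005, -0.004, 0, 0, 0.72, 0.08, 0.001, -0.005, -0.004, 0, -0.003, 0.72, 0.09, 0.001, -0.005, -0.004, 0, -0.003, 0.72, 0.094, 0.001, -0.005, -0.004, 0, -0.003, 0.72, 0.094, 0.001, -0.005, -0.004, 0, -0.003, 0.72, 0.094, 0.001, -0.005, -0.004, 0, -0.003, 0.3, 0.094, 0.001, -0.005, -0.004, 0, -0.003, 0.3, 0.094, 0.001, -0.005, -0.004, 0, -0.003, 0.3, 0.094, 0.001, -0.005, -0.004, 0, -0.003, 0.3, 0.094, 0.001, -0.005, -0.004, 0, -0.003, 0.3])

```text
t: 7.88
tcp_pos: [0.4547, 0.0635, 0.1818]
orientation: [130.4, 89.8, 34.1]
wrist_force: [-2.6, 1.2, 9.5]
opening: 0.0391
```

```bash
cat >> h.py <<'E'
def bubble(n="top"):
    f=grab_frame("top"); S=6; im=cv2.resize(f["img"][225:255,105:165],None,fx=S,fy=S,interpolation=cv2.INTER_CUBIC)
    hsv=cv2.cvtColor(im,cv2.COLOR_BGR2HSV); g=cv2.inRange(hsv,(45,90,40),(85,255,255))
    c=cv2.findContours(cv2.dilate(g,np.ones((9,9))),0,1)[0]
    ys,xs=np.nonzero(g); print("green x px",105+xs.min()/S,105+xs.max()/S,"y",225+ys.min()/S,225+ys.max()/S)
    # profile along tube row centre
    a=np.polyfit(xs,ys,1); X=np.arange(xs.min()-70,xs.max()+70)
    X=X[(X>0)&(X<60*S-1)]; sat=cv2.GaussianBlur(hsv,(1,9),0)
    print(" ".join(f"{105+x/S:.1f}:{hsv[int(np.polyval(a,x)),x,1]},{im[int(np.polyval(a,x)),x,1]}" for x in X[::3]))
    return f
E
python3 - <<'E'
from h import *
rows(.454,.09,.180,83.5); f=bubble()
hsv=cv2.cvtColor(f["img"],cv2.COLOR_BGR2HSV)
for c in cv2.findContours(cv2.inRange(hsv,(8,60,110),(22,200,255)),0,1)[0]:
    if cv2.contourArea(c)>60: print(cv2.boxPoints(cv2.minAreaRect(c)).round(0).tolist())
E
```

```text
t 7.8833 tcp [0.4547 0.0635 0.1818] F [-2.6  1.2  9.5] open 0.0391 j [  4.  26. -23. 127.  20.  30. -41.]
shift [ 0.0018 -0.0036 -0.0262] turn [ 0.0027 -0.0018 -0.0021] toolaxes [[0.002, 0.994, -0.111], [0.002, -0.111, -0.994], [-1.0, 0.002, -0.002]]
green x px 118.5 151.33333333333334 y 235.33333333333334 244.5
106.8:6,253 107.3:6,253 107.8:6,253 108.3:6,253 108.8:6,253 109.3:7,252 109.8:7,252 110.3:7,252 110.8:8,251 111.3:8,252 111.8:8,252 112.3:7,253 112.8:8,254 113.3:11,253 113.8:18,248 114.3:23,235 114.8:23,203 115.3:16,173 115.8:8,154 116.3:5,150 116.8:2,145 117.3:4,144 117.8:24,139 118.3:61,139 118.8:121,152 119.3:144,175 119.8:113,207 120.3:69,234 120.8:29,253 121.3:0,255 121.8:0,255 122.3:0,255 122.8:0,255 123.3:0,255 123.8:0,255 124.3:0,255 124.8:0,255 125.3:0,255 125.8:0,255 126.3:0,255 126.8:0,255 127.3:0,255 127.8:27,238 128.3:60,209 128.8:106,171 129.3:148,145 129.8:173,153 130.3:169,177 130.8:166,192 131.3:163,197 131.8:163,195 132.3:164,193 132.8:165,192 133.3:165,193 133.8:165,193 134.3:166,191 134.8:163,192 135.3:163,195 135.8:162,195 136.3:163,197 136.8:162,195 137
[... 245 characters left out ...]
196 146.3:163,197 146.8:164,198 147.3:163,194 147.8:163,195 148.3:165,195 148.8:169,192 149.3:168,188 149.8:167,176 150.3:155,163 150.8:116,149 151.3:66,140 151.8:22,142 152.3:10,151 152.8:3,156 153.3:3,156 153.8:5,152 154.3:5,142 154.8:4,115 155.3:10,97 155.8:29,118 156.3:35,161 156.8:29,209 157.3:19,243 157.8:11,255 158.3:14,248 158.8:14,246 159.3:16,245 159.8:15,244 160.3:15,245 160.8:13,246 161.3:12,247 161.8:10,249 162.3:9,251 162.8:7,251
[[182.0, 227.0], [184.0, 210.0], [211.0, 214.0], [209.0, 230.0]]
[[305.0, 214.0], [309.0, 198.0], [377.0, 215.0], [373.0, 232.0]]
[[66.0, 159.0], [80.0, 131.0], [109.0, 145.0], [95.0, 173.0]]
[[304.0, 78.0], [314.0, 78.0], [314.0, 88.0], [304.0, 88.0]]
```

The level reads well: lines at 129.3 and 140.5 px, bubble centre at 124.2 px, which is 25.8 mm off as expected. I push 80 mm with a 4 mm sideways correction.

Request:
play_rows(series=[0, -0.002, 0, 0, 0, 0, 0.3, 0, -0.004, -0.003, 0, 0, 0, 0.3, 0, -0.004, -0.01, 0, 0, 0, 0.3, 0, -0.004, -0.017, 0, 0, 0, 0.3, 0, -0.004, -0.024, 0, 0, 0, 0.3, 0, -0.004, -0.031, 0, 0, 0, 0.3, 0, -0.004, -0.038, 0, 0, 0, 0.3, 0, -0.004, -0.045, 0, 0, 0, 0.3, 0, -0.004, -0.052, 0, 0, 0, 0.3, 0, -0.004, -0.059, 0, 0, 0, 0.3, 0, -0.004, -0.066, 0, 0, 0, 0.3, 0, -0.004, -0.073, 0, 0, 0, 0.3, 0, -0.004, -0.08, 0, 0, 0, 0.3, 0, -0.004, -0.08, 0, 0, 0, 0.3, 0, -0.004, -0.08, 0, 0, 0, 0.3], force=60)

```text
t: 9.18
tcp_pos: [0.4596, 0.1442, 0.1819]
orientation: [135.4, 89.8, 39.1]
wrist_force: [-0.9, 0.9, 1.3]
opening: 0.0388
```

```bash
cat >> h.py <<'E'
def bub():
    f=grab_frame("top"); S=6; im=cv2.resize(f["img"][225:255,105:165],None,fx=S,fy=S,interpolation=cv2.INTER_CUBIC)
    a=np.polyfit([118.5,151],[236.5,241],1)  # replaced by tube fit below
    hsv=cv2.cvtColor(im,cv2.COLOR_BGR2HSV); g=cv2.inRange(hsv,(45,90,40),(85,255,255))
    ys,xs=np.nonzero(g); a=np.polyfit(xs,ys,1); X=np.arange(xs.min(),xs.max())
    p=np.array([hsv[int(np.polyval(a,x))-3:int(np.polyval(a,x))+4,x,1].mean() for x in X])
    v=np.array([im[int(np.polyval(a,x))-3:int(np.polyval(a,x))+4,x,1].mean() for x in X])
    w=(p<80)&(v>180); x=105+X/S; b=x[w]
    dk=x[(v<172)&(p>100)]
    print("bubble",b.min() if len(b) else None,b.max() if len(b) else None,"dark",dk.round(1).tolist()); return f
E
python3 - <<'E'
from h import *
rows(.454,.09,.180,83.5); bub()
E
```

```text
t 9.1833 tcp [0.4596 0.1442 0.1819] F [-0.9  0.9  1.3] open 0.0388 j [ -5.  28. -23. 125.  21.  31. -50.]
shift [0.0018 0.0004 0.0545] turn [ 0.0032 -0.0023 -0.0022] toolaxes [[0.002, 0.994, -0.11], [0.002, -0.11, -0.994], [-1.0, 0.002, -0.002]]
bubble 124.16666666666667 132.33333333333334 dark [118.3, 118.5, 118.7, 118.8, 119.0, 139.2, 139.3, 139.5, 139.7, 139.8, 140.0, 140.2, 140.3, 140.5, 140.7, 140.8, 141.0, 149.5, 149.7, 149.8, 150.0, 150.2]
```

The slope has lifted the foot. The bubble has about 15 mm left, so I push 40 mm more.

Request:
play_rows(series=[0, 0, -0.006, 0, 0, 0, 0.3, 0, 0, -0.012, 0, 0, 0, 0.3, 0, 0, -0.018, 0, 0, 0, 0.3, 0, 0, -0.024, 0, 0, 0, 0.3, 0, 0, -0.03, 0, 0, 0, 0.3, 0, 0, -0.036, 0, 0, 0, 0.3, 0, 0, -0.04, 0, 0, 0, 0.3, 0, 0, -0.04, 0, 0, 0, 0.3, 0, 0, -0.04, 0, 0, 0, 0.3, 0, 0, -0.04, 0, 0, 0, 0.3])

```text
t: 10.07
tcp_pos: [0.4639, 0.1839, 0.1819]
orientation: [139.1, 89.8, 42.8]
wrist_force: [-0.1, -0.6, 0.6]
opening: 0.0389
```

```bash
python3 - <<'E'
from h import *
rows(.454,.09,.180,83.5); bub()
f=grab_frame("side"); t=grab_frame("top")
c=lambda i,x,y,w,h:cv2.resize(i[y:y+h,x:x+w],(400,400),interpolation=cv2.INTER_CUBIC)
cv2.imwrite("pics/c5.png",np.hstack([c(f["img"],220,200,130,130),c(t["img"],105,220,60,60)]))
E
```

```text
t 10.0667 tcp [0.4639 0.1839 0.1819] F [-0.1 -0.6  0.6] open 0.0389 j [-10.  29. -23. 122.  21.  32. -54.]
shift [0.0017 0.0004 0.0944] turn [ 0.0031 -0.0024 -0.0021] toolaxes [[0.002, 0.994, -0.11], [0.002, -0.11, -0.994], [-1.0, 0.002, -0.002]]
bubble 128.5 136.5 dark [117.7, 117.8, 118.0, 118.2, 126.7, 126.8, 127.0, 127.2, 127.3, 127.5, 127.7, 127.8, 128.0, 138.5, 138.7, 138.8, 139.0, 139.2, 139.3, 139.5, 139.7, 139.8, 140.0, 148.8, 149.0, 149.2, 149.3]
```

View pics/c5.png

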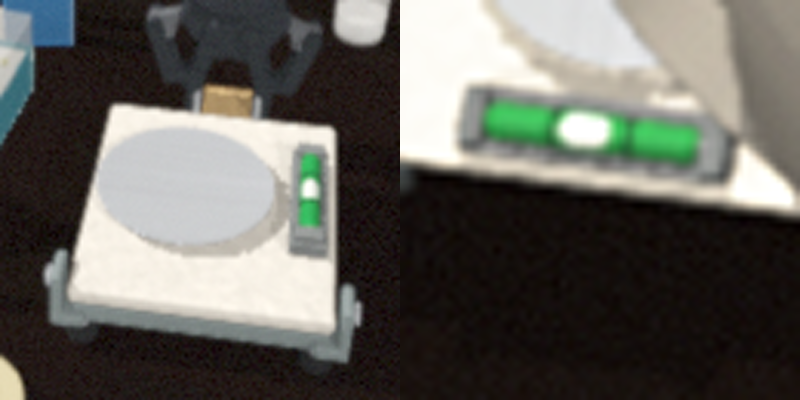

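The bubble centre is at 132.5 px and the middle of the lines at about 133.5 px, so 2.4 mm of bubble or 8 mm of push remains.

Request:
play_rows(series=[0, 0, -0.003, 0, 0, 0, 0.3, 0, 0, -0.006, 0, 0, 0, 0.3, 0, 0, -0.008, 0, 0, 0, 0.3, 0, 0, -0.008, 0, 0, 0, 0.3, 0, 0, -0.008, 0, 0, 0, 0.3, 0, 0, -0.008, 0, 0, 0, 0.3])

```text
t: 10.72
tcp_pos: [0.4648, 0.1914, 0.1819]
orientation: [132.3, 89.9, 35.9]
wrist_force: [-0.7, -5.2, 3.3]
opening: 0.0389
```

```bash
python3 - <<'E'
from h import *
rows(.454,.09,.180,83.5); bub(); bub()
E
```

```text
t 10.7167 tcp [0.4648 0.1914 0.1819] F [-0.7 -5.2  3.3] open 0.0389 j [-10.  29. -23. 122.  21.  33. -55.]
shift [0.0017 0.0005 0.102 ] turn [ 0.0026 -0.0017 -0.0018] toolaxes [[0.002, 0.994, -0.111], [0.001, -0.111, -0.994], [-1.0, 0.002, -0.002]]
bubble 129.16666666666666 137.33333333333334 dark [117.5, 117.7, 117.8, 118.0, 118.2, 126.7, 126.8, 127.0, 127.2, 127.3, 127.5, 127.7, 127.8, 128.0, 128.2, 128.3, 138.2, 138.3, 138.5, 138.7, 138.8, 139.0, 139.2, 139.3, 139.5, 139.7, 139.8, 140.0, 148.5, 148.7, 148.8, 149.0, 149.2]
bubble 129.16666666666666 137.33333333333334 dark [117.5, 117.7, 117.8, 118.0, 118.2, 126.7, 126.8, 127.0, 127.2, 127.3, 127.5, 127.7, 127.8, 128.0, 128.2, 128.3, 138.2, 138.3, 138.5, 138.7, 138.8, 139.0, 139.2, 139.3, 139.5, 139.7, 139.8, 140.0, 148.5, 148.7, 148.8, 149.0, 149.2]
```

Bubble centre 133.25 px, middle of the lines 133.3 px. I let go and rise away.

Request:
play_rows(series=[0, 0, 0, 0, 0, 0, 0.72, 0, 0, 0, 0, 0, 0, 0.72, 0, 0, 0, 0, 0, 0, 0.72, 0, 0, 0, 0, 0, 0, 0.72, -0.02, 0, 0, 0, 0, 0, 0.72, -0.05, 0, 0, 0, 0, 0, 0.72, -0.08, 0, 0, 0, 0, 0, 0.72, -0.11, 0, 0.01, 0, 0, 0, 0.72, -0.14, 0, 0.04, 0, 0, 0, 0.72, -0.14, 0, 0.08, 0, 0, 0, 0.72, -0.14, 0, 0.12, 0, 0, 0, 0.72, -0.14, 0, 0.16, 0, 0, 0, 0.72, -0.14, 0, 0.16, 0, 0, 0, 0.72, -0.14, 0, 0.16, 0, 0, 0, 0.72, -0.14, 0, 0.16, 0, 0, 0, 0.72])

```text
t: 12.07
tcp_pos: [0.4469, 0.0324, 0.3218]
orientation: [129.0, 89.8, 32.6]
wrist_force: [-0.3, 0.8, 0.6]
opening: 0.0613
```

```bash
python3 - <<'E'
from h import *
rows(.454,.09,.180,83.5); bub()
f=grab_frame("side"); t=grab_frame("top")
c=lambda i,x,y,w,h:cv2.resize(i[y:y+h,x:x+w],(400,400),interpolation=cv2.INTER_CUBIC)
cv2.imwrite("pics/c6.png",np.hstack([c(f["img"],220,170,160,160),c(t["img"],90,170,90,90)]))
E
```

```text
t 12.0667 tcp [0.4469 0.0324 0.3218] F [-0.3  0.8  0.6] open 0.0613 j [ 11.  11. -26. 124.   6.  47. -25.]
shift [ 0.142   0.0003 -0.0578] turn [ 0.0022 -0.002  -0.0025] toolaxes [[0.003, 0.994, -0.111], [0.002, -0.111, -0.994], [-1.0, 0.002, -0.002]]
bubble 129.16666666666666 137.33333333333334 dark [117.5, 117.7, 117.8, 118.0, 118.2, 126.5, 126.7, 126.8, 127.0, 127.2, 127.3, 127.5, 127.7, 127.8, 128.0, 128.2, 128.3, 138.0, 138.2, 138.3, 138.5, 138.7, 138.8, 139.0, 139.2, 139.3, 139.5, 139.7, 139.8, 140.0, 148.5, 148.7, 148.8, 149.0, 149.2]
```

View pics/c6.png

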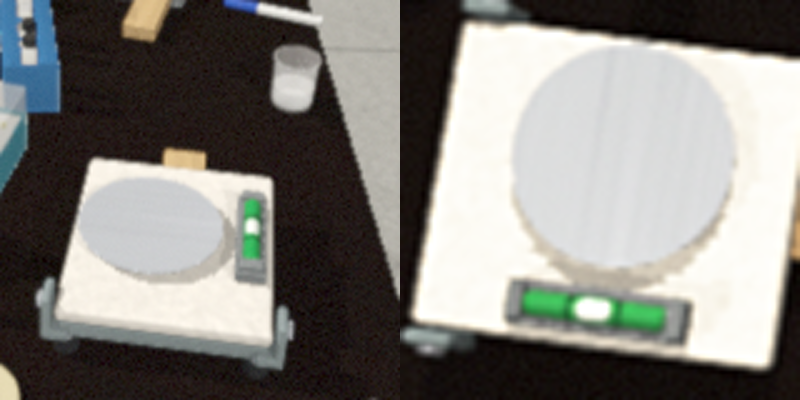

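The bubble sits between its lines, the packer holds by itself, and nothing else has moved. I hand the job in.

```bash
python3 -c "
from h import *
print(ctrl.sign_off())"
```

```text
the job is handed in; nothing more can be done
None
```

The tapered packer is under the short front foot, holding the platform level. I handed the job in at about 12 s of robot time.

- **What I did:** I took the tapered packer out of the rack and laid it flat on the bench in front of the foot, then let go. I gripped it again by its thick end and pushed it in about 128 mm in three steps, with a 4 mm sideways correction. Then I released it and moved the arm clear.
- **Level:** after release the bubble centre was at 133.25 px and the middle between the lines at about 133.2 px. That is within about 0.25 mm, which is as fine as the camera can tell, and the bubble did not move when I let go. The last side and top pictures agree.
- **Surroundings:** the parallel packer was still in the rack. The last picture shows the cup-like vessel in front of the platform, which I took to be the jar, still standing. I did not confirm which vessel is the white screw jar; the arm met nothing else on its way.
- **Forces:** the wrist force never read above 10 N at the end of a move. No check failed.

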